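# Take the sherd gauge off its barbed hook

### The arm

A 6-joint arm with a two-finger parallel gripper is mounted at the origin on a cart in front of the work surface, level with it; the furniture and walls round the work are solid. World frame = base frame: x ahead of the robot, y to its left, z up, the work surface at z = 0. Lengths are in mm, angles in rad, forces in N, time in s.
With the tool pointing down it reaches from about 350 to 975 mm from the base axis. Payload 7.1 kg.
Tool frame: the origin (TCP) lies on the centre line of the jaws, within the pads' length; the fingertips stand ahead of it and the grasp point (between the pads) lies 8 mm behind it (bot.tips_ahead is the z of the fingertips in the tool frame, in mm); z points along the fingers, y is the line along which they close (so a half turn about z gives the same grasp; the last joint's range is limited). The gripper opens to 88 mm and grips with 3 to 60 N. Pads are 20 mm wide; open, the fingers measure 115 mm over their backs; the gripper's body (75 mm by 178 mm) begins 61 mm behind the grasp point.
Start: joints at [1.165, 0.423, 1.63, -0, 1.089, -0.019], TCP at [235.734, 578.821, 197.275] pointing down, gripper open.
Joint ranges: [-3, 3], [-0.9, 2.11], [0.09, 2.58], [-1.31, 4.45], [0.11, 2.69], [-2.54, 2.54]. Speed limits (rad/s): [2.39, 2.39, 3.01, 3.14, 3.14, 3.14].

### API

Orientations are given as a 3x3 rotation matrix whose columns are the frame's x, y, z axes.
In Python, from cell import monitor, read_camera, camera_model, close_job, bot gives the robot as it stands.
- The arm moves only by the shell command python3 -m jog 'ROWS'. ROWS is JSON, a list of rows, each a list of 5 numbers: the shift along the tool's x, y, z as a fraction of full scale, then the turn about the tool's z as a fraction of full scale, then the gripper's target within -1 to 1 (fully open at 1, half-way at 0, shut at -1). A call has exactly 10 rows; each row is the pose to reach, as a shift and turn from the pose commanded when the call began, along the tool's axes at that moment, turning the shorter way round; what a row does not reach only later rows make up. Full scale, the value 1, is 0.15 m for a shift and 2 pi rad for a turn. A row lasts 1/10 s, in which the tool goes at most 50 mm and 8.59 degrees, less where a joint would pass 70% of its speed; a pose out of reach is approached as far as the arm can. A call with a number of a shift or a turn outside -1 to 1 is refused whole. A call with a gripper value outside its range is refused whole. The fingers move at their own pace and stop on an object; the grip force is fixed at half the most. Time passes only in rows, so rows that repeat a pose let the fingers close, or fill a call up. It gives the time, the measured TCP pose, the force, the opening and the grip force at its end, in the units of the state.
- monitor.sense(): the state, without advancing time (a new reading comes with each control period).
- read_camera(name): name is "side" or "top"; returns (picture, depth): 400x640x3 uint8, blue, green, red; 400x640 float32, mm along the optical axis (not along the pixel's ray), 0 where there is no reading.
- camera_model(name): a dict with "intrinsics" (3x3 intrinsics, pixels), "view" (4x4, takes a point from world to camera coordinates). Camera axes: x right, y up, looking along -z (the intrinsics and any distortion apply to the point x, -y, -z); pixel columns grow to the right and rows downward; lengths in mm; the calibration is good to about 2 mm. A picture is of the moment at which its call begins. camera_model takes no time and is no camera call.
- close_job(): hands the job in; it is judged then, once.
The state is a dict: "t": time; "q": joint angles; "qvel": joint speeds; "effort": joint torques, N m; "ee_pos": TCP position; "orientation": TCP orientation; "contact_force": force on the tool from outside, world axes, zero at the start; "torque": the same for the moment, N m; "gripper_width": opening from 0.0 (shut) to 1.0 (fully open); "gripper_force": force on a finger pad.
Only numpy, scipy, OpenCV 4.12 (cv2) and the standard library are available. Lean on these libraries where they do the work, as an engineer would, in place of code of your own. Each camera call takes 0.05 s, during which the arm holds its last target. There are 200 camera calls.

### The job

Unhook the steel thickness gauge from the barbed spring-wire hook on the stand: raise it, swing its lower end out towards the hook's tip and work its slot over the barb, feeling your way gently so that the wire is not strained. Then stand the gauge upright, teeth down and fully home, in the slot of the wooden block, without ramming it, and let go. Leave the dish, the river stone and the thick slab where they are.

Things in the scene. Friction and masses are not known exactly. Their poses are not given: they have to be found in the camera images.
- stand: Heavy fixed stand: dark base plate 125 x 90 x 12 mm, post with a black clamp head (22 x 32 mm, top 152 mm up) near its rear edge. Origin: on the table, below the base's middle; z up, x the way the hook points (to the robot's left or ahead-left), y across. The hook is 6 mm round wire; it leaves the head at point hook_root, 135 mm up, and runs level along x.
- hook_root (a point): Where the wire's axis leaves the stand's head, 135 mm above the table; axes as the stand's. The wire slides in its clamp; where it was set is NOT measured: from a bend anywhere 40 to 75 mm out along x it rises 60 deg above x for 24 mm to its tip; there a 9 mm barb of the same wire points back towards the post, 15 deg down. The wire sits in a rubber bush: its tip gives about 3 N/mm up and down, 8 N/mm in and out.
- hook (a joint): Spring bend of the hook wire about its root, rad: 0 unloaded, + when its tip is pressed up, - when down (0.01 rad is 0.67 mm at the tip, about 2 N). Beyond 0.05 either way the wire is bent for good.
- hook_bush (a joint): How far the wire is pushed out (+, towards its tip) or in (-) against its rubber bush, m: 0 unloaded, 0.001 is 8 N. It does not show where the wire is clamped. Beyond 0.00125 either way the wire slips in its clamp.
- gauge_grip (a point): Centre of the gauge's black grip tab (10 mm thick along x, 30 mm wide along y, 34 mm high): pinch it from above across y, so the wire passes between the fingers. Axes as the gauge's. Hanging, the tab is above the wire. The slot's middle lies 35 mm below this point, the gauge's lower edge 106 mm below.
- gauge: Loose steel gauge, about 90 g, 5 mm plate. Origin: middle of its toothed lower edge; z up to the tab, x the plate's normal (along the hook, within some degrees), y across. Plate 48 wide, z 0 to 62 mm; slot (wire passes) z 62 to 80 mm, 18 mm wide; bar over it z 80 to 90 mm, rests on the wire; tab z 89 to 123 mm. To pass the barb it must tilt some 45 deg, lower end to the stand's +x.
- block: Fixed wooden block 70 x 110 x 42 mm (x, y, z), origin under its centre. In its top, centred, a slot for the gauge's lower edge: 9 mm along x, 52 mm along y, 30 mm deep (floor 12 mm above the table), mouth chamfered 3 mm. Either face of the gauge may look forward.
- dish: Bystander: white dish 80 x 94 x 18 mm with small finds, beyond the stand; origin under its centre.
- river_stone: Bystander: pale round river stone, about 56 x 59 x 49 mm, to the right of the stand; origin under its centre.
- thick_sherd: Bystander: long brown stone slab 51 x 116 x 18 mm behind the wooden block; origin under its centre.
Mind the look-alikes: they are no part of the job. What is meant by the gauge is not pink, and is the smaller of those in its own colour.

How it is judged (in metres and radians):
On the way:
1. the gauge is off the hook (distance between gauge_grip and hook_root above 0.15 m and contact force between gauge and stand below 0.1 N), for 0.1 s.
At the end, for the whole second after the job is handed in: the gauge stands upright (within 0.25 rad), teeth down, in the block's slot: its lower edge within 4 mm of the slot's floor and within 8 mm of the block's middle, at rest and released (z of gauge in the frame of block between 0.008 and 0.016 m and horizontal distance between gauge and block below 0.008 m and angle between gauge's own z axis and vertical below 0.25 rad and linear speed of gauge below 0.02 m/s); the robot touches nothing.
It fails at once if the wire is strained: bent up or down by more than 0.05 rad (some 10 N at its tip), or pushed in or out by more than 1.25 mm (10 N) (value of joint hook above 0.05 rad or value of joint hook below -0.05 rad or value of joint hook_bush above 0.00125 m or value of joint hook_bush below -0.00125 m).
It fails at once if the gauge is driven against the block with more than 40 N (contact force between gauge and block above 40 N).
It fails at once if a bystander (dish, river stone, thick stone slab) is shifted by more than 15 mm (distance of any of dish, river_stone, thick_sherd from where it was at the start of the episode above 0.015 m).
It also fails if it takes over 72 s, if anything falls off the work surface, if the arm or the gripper's body presses on something with over 40 N, if the wrist force passes 120 N, or if a joint passes its speed limit or range.

## Working session

There is one attempt and no reset: what is moved stays moved. The work goes in short steps, Python scripts to look and compute and a shell command to move; the robot and the scene stay as the last step left them, time stands still between calls to the robot, and variables do not carry over. Pictures are saved under pics/ and viewed, at most 10 in all, crops included, and the job is handed in when it is done.

```bash
mkdir -p pics; ls; python3 - <<'E'
from cell import monitor, read_camera, camera_model, bot
import cv2, numpy as np
for n in("side","top"):
    im,d=read_camera(n); cv2.imwrite(f"pics/{n}0.png",im); np.save(f"{n}0.npy",d)
    print(n,camera_model(n))
print(bot.tips_ahead, monitor.sense())
E
```

```text
pics
side {'intrinsics': array([[386.718202  ,   0.        , 321.83909571],
       [  0.        , 386.718202  , 200.35330793],
       [  0.        ,   0.        ,   1.        ]]), 'view': array([[ 9.23240460e-01, -3.84222655e-01, -7.13302261e-05,
        -5.29877412e+02],
       [ 2.28904130e-01,  5.49879749e-01,  8.03265311e-01,
        -1.24909281e+02],
       [-3.08593508e-01, -7.41623363e-01,  5.95621385e-01,
        -1.06398018e+03],
       [ 0.00000000e+00,  0.00000000e+00,  0.00000000e+00,
         1.00000000e+00]])}
top {'intrinsics': array([[499.37396773,   0.        , 322.90734952],
       [  0.        , 499.37396773, 201.93813508],
       [  0.        ,   0.        ,   1.        ]]), 'view': array([[-2.54521319e-03, -9.99936907e-01,  1.09409416e-02,
        -1.60162749e+02],
       [ 9.91269115e-01, -1.08049827e-03,  1.31849815e-01,
        -5.16377446e+02],
       [-1.31829675e-01,  1.11810034e-02,  9.91209323e-01,
        -1.29259159e+03],
       [ 0.00000000e+00,  0.00000000e+00,  0.00000000e+00,
         1.00000000e+00]])}
11.0 {'t': 0.1, 'q': array([ 1.16498763e+00,  4.23732247e-01,  1.63058136e+00,  1.41047037e-05,
        1.08863833e+00, -1.90030420e-02]), 'qvel': array([ 0.00118987, -0.00133404, -0.00062099, -0.00040169,  0.00153935,
        0.00026721]), 'effort': array([-6.09866129e-04, -5.45609021e+01, -2.74321890e+01,  6.45096763e-02,
        1.88547769e-02, -7.82365328e-05]), 'ee_pos': array([235.53460085, 578.34729345, 196.61221573]), 'orientation': array([[-9.26116310e-01,  3.77237696e-01, -5.48075326e-04],
       [ 3.77238092e-01,  9.26115476e-01, -1.24395443e-03],
       [ 3.83145377e-05, -1.35880138e-03, -9.99999076e-01]]), 'contact_force': array([0.25642977, 0.70554322, 0.27798272]), 'torque': array([-0.01015768, -0.00411327, -0.00438929]), 'gripper_force': 0.0, 'gripper_width': 0.9953730925408039}
```

View pics/side0.png

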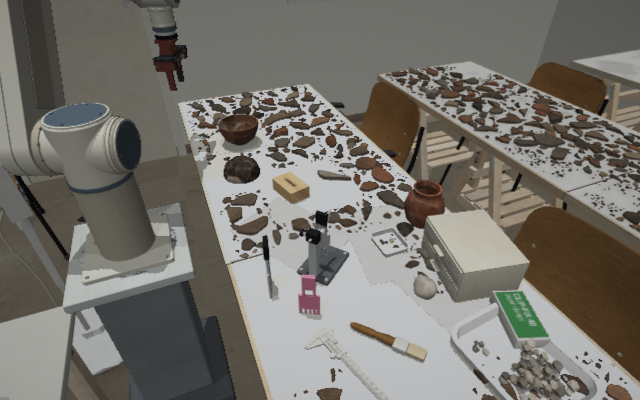

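View pics/top0.png

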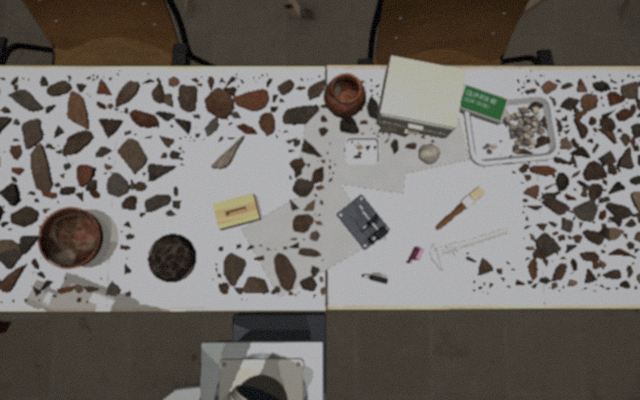

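The scene shows the stand at side (323,258) / top (362,222), the block at side (290,186) / top (237,210) and a pink look-alike at side (309,298). There is a further dark look-alike at side (268,265). I'll enlarge the stand.

```bash
python3 - <<'E'
import cv2, numpy as np
a=cv2.imread("pics/side0.png"); b=cv2.imread("pics/top0.png")
s=cv2.resize(a[200:320,250:370],(600,600),interpolation=cv2.INTER_CUBIC)
t=cv2.resize(b[180:300,330:430],None,fx=4,fy=4,interpolation=cv2.INTER_CUBIC)
t2=cv2.resize(b[185:235,205:270],None,fx=6,fy=6,interpolation=cv2.INTER_CUBIC)
cv2.imwrite("pics/s1.png",s); 
c=np.zeros((480,800,3),np.uint8); c[:480,:400]=t; c[:300,410:800]=t2; cv2.imwrite("pics/t1.png",c)
E
```

```text
(no output)
```

View pics/s1.png

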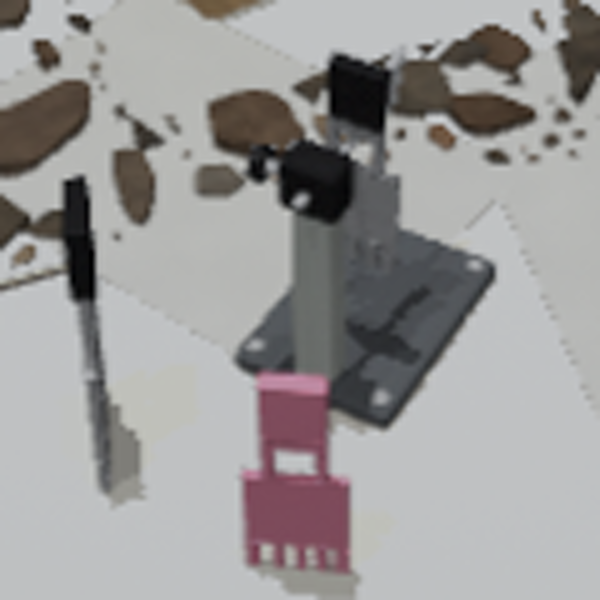

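View pics/t1.png

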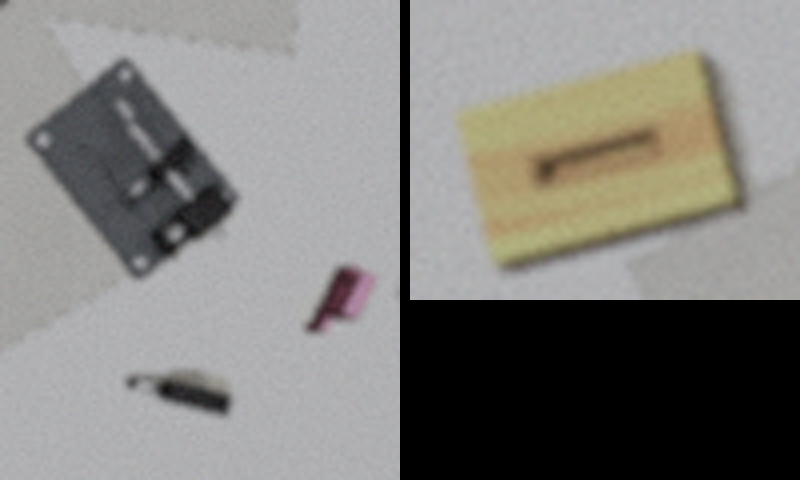

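Side crop: the dark-grip gauge hangs on the wire, tab at full-pixel (322,218), beyond the clamp head (313,236). Top crop: tab at about (375,217), clamp head at (378,233), wire running up-left to its tip near (360,205). The block slot runs between about (227,213) and (246,208).

```bash
cat > h.py <<'E'
import cv2, numpy as np
from cell import monitor, read_camera, camera_model, bot
def ray(n,u,v):
    c=camera_model(n);K=c["intrinsics"];V=c["view"];R=V[:3,:3]
    d=R.T@np.array([(u-K[0,2])/K[0,0],-(v-K[1,2])/K[1,1],-1.]); return -R.T@V[:3,3],d
def onz(n,u,v,z):
    o,d=ray(n,u,v); return o+d*(z-o[2])/d[2]
def atd(n,u,v,dep):
    o,d=ray(n,u,v); return o+d*dep
def proj(n,p):
    c=camera_model(n);K=c["intrinsics"];q=c["view"]@np.append(p,1)
    return np.array([K[0,2]+K[0,0]*q[0]/-q[2],K[1,2]+K[1,1]*-q[1]/-q[2]])
def cloud(n,dep):
    v,u=np.mgrid[:400,:640]; c=camera_model(n);K=c["intrinsics"];V=c["view"];R=V[:3,:3]
    d=np.stack([(u-K[0,2])/K[0,0],-(v-K[1,2])/K[1,1],-np.ones(u.shape)],-1)
    P=(d*dep[...,None]-V[:3,3])@R; P[dep==0]=np.nan; return P
E
python3 - <<'E'
from h import *
np.set_printoptions(precision=1,suppress=True)
b=cv2.imread("pics/top0.png");hsv=cv2.cvtColor(b,cv2.COLOR_BGR2HSV)
def rect(m,box,z,tag):
    k=np.zeros_like(m);x0,y0,x1,y1=box;k[y0:y1,x0:x1]=m[y0:y1,x0:x1]
    c=max(cv2.findContours(k,cv2.RETR_EXTERNAL,2)[0],key=cv2.contourArea)
    P=np.array([onz("top",*p[0],z)[:2] for p in c],np.float32)
    r=cv2.minAreaRect(P);print(tag,r,cv2.boxPoints(r).ravel())
m=((hsv[...,0]>8)&(hsv[...,0]<35)&(hsv[...,1]>60)).astype(np.uint8)*255
rect(m,(205,185,270,235),42,"block")
m=((hsv[...,2]<130)).astype(np.uint8)*255
rect(m,(330,185,400,255),12,"base")
m=(hsv[...,2]<75).astype(np.uint8)*255
rect(m,(205,185,270,225),40,"slot")
for n in("top","side"):
    P=cloud(n,np.load(n+"0.npy"))
    im=cv2.imread(f"pics/{n}0.png")
    reg=np.linalg.norm(P[...,:2]-onz("top",375,220,150)[:2],axis=-1)<90
    for lo,hi in((10,16),(145,158),(158,200)):
        k=reg&(P[...,2]>lo)&(P[...,2]<hi);Q=P[k];v,u=np.where(k)
        if len(Q):print(n,lo,len(Q),np.median(Q,0),Q.min(0),Q.max(0),u.min(),u.max(),v.min(),v.max())
print(onz("top",375.5,217.5,181),onz("top",378,231,152))
for z in(0,42): print(onz("top",237,210,z))
E
```

```text
block ((490.8893737792969, 67.05360412597656), (70.11417388916016, 110.44186401367188), 14.93465518951416) [442.8 111.4 471.2   4.7 539.   22.7 510.5 129.4]
base ((464.03662109375, -268.8662414550781), (128.93482971191406, 90.41313934326172), 37.9878044128418) [ 385.4 -272.9  441.1 -344.2  542.7 -264.8  487.  -193.6]Traceback (most recent call last):
  File "<stdin>", line 14, in <module>
  File "<stdin>", line 6, in rect
ValueError: max() iterable argument is empty
```

```bash
python3 - <<'E'
from h import *
np.set_printoptions(precision=1,suppress=True)
b=cv2.imread("pics/top0.png");hsv=cv2.cvtColor(b,cv2.COLOR_BGR2HSV)
for n in("top","side"):
    P=cloud(n,np.load(n+"0.npy"))
    reg=np.linalg.norm(P[...,:2]-[460,-270],axis=-1)<90
    for lo,hi in((9,16),(145,158),(158,200)):
        k=reg&(P[...,2]>lo)&(P[...,2]<hi);Q=P[k];v,u=np.where(k)
        if len(Q):print(n,lo,len(Q),np.median(Q,0),Q.min(0),Q.max(0),u.min(),u.max(),v.min(),v.max())
def pc(n,k,off):
    im=cv2.imread(f"pics/{n}0.png");return im
for z,(u0,v0,u1,v1),th in((181,(364,205,386,226),60),(152,(366,222,392,246),60),(42,(220,200,255,220),110)):
    s=b[v0:v1,u0:u1].max(2);v,u=np.where(s<th);
    if len(u): 
        p=np.array([onz("top",a+u0,c+v0,z)[:2] for a,c in zip(u,v)],np.float32);print(z,len(u),cv2.minAreaRect(p),p.mean(0))
c,s=np.cos(np.radians(38)),np.sin(np.radians(38))
for n in("top","side"):
  P=cloud(n,np.load(n+"0.npy"))
  L=(P-[464,-268.9,0])@np.array([[c,-s,0],[s,c,0],[0,0,1]])
  k=(abs(L[...,1])<50)&(abs(L[...,0])<70)&(P[...,2]>120);v,u=np.where(k)
  o=np.argsort(L[k][:,0])
  print(n);print(np.c_[u,v,L[k]][o][::max(1,len(o)//45)])
E
```

```text
top 9 936 [ 470.2 -259.3   12. ] [ 392.2 -336.2    9. ] [ 541.  -180.3   16. ] 330 388 194 249
top 145 129 [ 427.6 -296.7  151.9] [ 406.  -314.5  145.6] [ 494.8 -246.8  158. ] 359 387 204 241
top 158 66 [ 458.4 -274.9  179.9] [ 429.2 -296.   158.7] [ 489.6 -246.6  185.8] 359 380 206 231
side 9 811 [ 469.9 -279.2   12.5] [ 391.7 -341.     9. ] [ 536.8 -220.6   16. ] 297 348 245 283
side 145 177 [ 430.1 -296.6  151.8] [ 404.3 -318.7  145.1] [ 491.4 -249.7  157.9] 300 330 210 238
side 158 131 [ 454.2 -282.7  173.1] [ 442.2 -293.1  158.1] [ 488.4 -250.6  182.4] 315 329 210 223
181 65 ((452.2346496582031, -276.2095947265625), (15.664112091064453, 30.405529022216797), 40.8609619140625) [ 454.1 -276.4]
152 158 ((426.1903076171875, -288.5498962402344), (45.791542053222656, 50.73418045043945), 89.18643951416016) [ 426.4 -288. ]
42 14 ((493.68499755859375, 71.39311218261719), (4.991424560546875, 44.63186264038086), 20.795814514160156) [492.1  75.8]
top
[[384.  238.  -63.9  -0.5 134.9]
 [380.  238.  -57.5   8.8 146.6]
 [378.  239.  -56.5  13.5 142. ]
 [372.  243.  -55.2  30.6 138.4]
 [382.  235
[... 2463 characters left out ...]
164.7]
 [323.  224.  -18.1 -11.2 154.7]
 [319.  220.  -17.9  -0.4 162.2]
 [324.  217.  -17.6 -13.5 176.2]
 [323.  225.  -17.4 -10.8 151. ]
 [320.  216.  -17.3  -2.8 174.7]
 [318.  219.  -17.1   2.7 163.4]
 [316.  227.  -16.8   8.5 136.3]
 [320.  219.  -16.4  -2.3 165. ]
 [322.  222.  -16.2  -7.5 157.8]
 [318.  224.  -15.8   3.5 147. ]
 [325.  229.  -15.6 -15.2 139.3]
 [326.  218.  -15.2 -17.4 173.1]
 [315.  227.  -15.   12.4 133.4]
 [317.  229.  -14.5   7.2 128.9]
 [323.  227.  -13.8  -8.8 141.3]
 [317.  228.  -13.4   7.8 130.9]
 [324.  233.  -12.7 -11.  122.7]
 [326.  231.  -11.  -15.4 129.6]
 [319.  211.   -9.2   4.5 181. ]
 [328.  216.   23.   -2.1 146.1]
 [329.  211.   28.6  -1.7 157.5]]
```

The gauge hangs about 12 mm behind the stand origin along its x. The base is at (464,-269) with x at 38°. The bend is about 60 mm out, with the tip near stand x=+34, z≈156. The block is at (491,67), yaw 15°.

The tool can't tilt. So I'll pinch only the tab's top, leaving a short pivot, and swing the gauge by leaning it on the fixed clamp head.

```bash
cat >> h.py <<'E'
O=np.array([464,-268.9,0]);A=np.radians(38)
S=np.array([[np.cos(A),-np.sin(A),0],[np.sin(A),np.cos(A),0],[0,0,1]])  # stand->world
def go(p,yaw=None,frm=None,R=None):
    s=monitor.sense(); R=s["orientation"] if R is None else R; p0=s["ee_pos"] if frm is None else frm
    t=R.T@(np.asarray(p,float)-p0)/150
    r=0 if yaw is None else ((np.degrees(np.arctan2(R[1,0],R[0,0]))-yaw+180)%360-180)/360
    return np.round(np.append(t,r),4)
def st():
    s=monitor.sense();np.set_printoptions(precision=2,suppress=True)
    print("t",s["t"],"tcp",s["ee_pos"],"stand",S.T@(s["ee_pos"]-O),"F",S.T@s["contact_force"],"w",s["gripper_width"]*88,s["gripper_force"],"yaw",np.degrees(np.arctan2(*s["orientation"][1::-1,0])))
E
python3 - <<'E'
from h import *
print(go([330,460,270],75))
E
python3 -m jog 2>&1 | tail -3
```

```text
[-0.8809 -0.4938 -0.4886  0.2301]
invalid input
```

```bash
python3 -m jog '[[-0.88,-0.49,-0.49,0.23,1],[-0.88,-0.49,-0.49,0.23,1],[-0.88,-0.49,-0.49,0.23,1],[-0.88,-0.49,-0.49,0.23,1],[-0.88,-0.49,-0.49,0.23,1],[-0.88,-0.49,-0.49,0.23,1],[-0.88,-0.49,-0.49,0.23,1],[-0.88,-0.49,-0.49,0.23,1],[-0.88,-0.49,-0.49,0.23,1],[-0.88,-0.49,-0.49,0.23,1]]'
python3 -c "
from h import *
st();print(go([420,310,265],38))"
```

```text
t: 1.1
ee_pos: [330.1, 460.7, 270.4]
orientation: [[0.263, 0.965, -0.001], [0.965, -0.263, -0.001], [-0.001, -0.0, -1.0]]
contact_force: [1.2, 0.1, -0.1]
gripper_width: 0.997
gripper_force: 0.0
t 1.1 tcp [330.07 460.68 270.36] stand [343.63 657.38 270.36] F [ 1.01 -0.63 -0.13] w 87.76254015084871 0.0 yaw 74.7235071830753
[-0.81  0.84  0.04  0.1 ]
```

```bash
python3 -m jog '[[-0.81,0.84,0.04,0.102,1],[-0.81,0.84,0.04,0.102,1],[-0.81,0.84,0.04,0.102,1],[-0.81,0.84,0.04,0.102,1],[-0.81,0.84,0.04,0.102,1],[-0.81,0.84,0.04,0.102,1],[-0.81,0.84,0.04,0.102,1],[-0.81,0.84,0.04,0.102,1],[-0.81,0.84,0.04,0.102,1],[-0.81,0.84,0.04,0.102,1]]' | head -3
python3 -m jog '[[-0.74,1,0,0,0],[-0.74,1,0,0,0],[-0.74,1,0,0,0],[-0.74,1,0,0,0],[-0.74,1,0,0,0],[-0.74,1,0,0,0],[-0.74,1,0,0,0],[-0.74,1,0,0,0],[-0.74,1,0,0,0],[-0.74,1,0,0,0]]' | head -3
python3 -m jog '[[-0.74,1,0,0,0],[-0.74,1,0,0,0],[-0.74,1,0,0,0],[-0.74,1,0,0,0],[-0.74,1,0,0,0],[-0.74,1,0,0,0],[-0.74,1,0,0,0],[-0.74,1,0,0,0],[-0.74,1,0,0,0],[-0.74,1,0,0,0]]' | head -3
python3 -m jog '[[-0.74,1,0,0,0],[-0.74,1,0,0,0],[-0.74,1,0,0,0],[-0.74,1,0,0,0],[-0.74,1,0,0,0],[-0.74,1,0,0,0],[-0.74,1,0,0,0],[-0.74,1,0,0,0],[-0.74,1,0,0,0],[-0.74,1,0,0,0]]' | head -3
python3 -c "
from h import *
st();print(go(O+S@[-12,0.5,183],38))"
```

```text
t: 2.1
ee_pos: [420.3, 311.5, 264.7]
orientation: [[0.784, 0.621, -0.0], [0.621, -0.784, -0.0], [-0.0, -0.0, -1.0]]
t: 3.1
ee_pos: [426.5, 125.2, 264.7]
orientation: [[0.784, 0.621, -0.0], [0.621, -0.784, -0.0], [-0.0, -0.0, -1.0]]
t: 4.1
ee_pos: [432.5, -61.2, 264.8]
orientation: [[0.784, 0.621, -0.0], [0.621, -0.784, 0.0], [-0.0, -0.0, -1.0]]
t: 5.1
ee_pos: [438.5, -247.8, 264.9]
orientation: [[0.784, 0.621, 0.0], [0.621, -0.784, -0.0], [0.0, 0.0, -1.0]]
t 5.1 tcp [ 438.54 -247.76  264.95] stand [ -7.05  32.34 264.95] F [ 0.6  -0.05  0.51] w 44.02345087967951 0.0 yaw 38.3905079568875
[-0.03  0.21  0.55  0.  ]
```

```bash
python3 -m jog '[[-0.03,0.21,0,0.001,0],[-0.03,0.21,0.1,0.001,0],[-0.03,0.21,0.2,0.001,0],[-0.03,0.21,0.3,0.001,0],[-0.03,0.21,0.4,0.001,0],[-0.03,0.21,0.45,0.001,0],[-0.03,0.21,0.5,0.001,0],[-0.03,0.21,0.547,0.001,0],[-0.03,0.21,0.547,0.001,0],[-0.03,0.21,0.547,0.001,0]]' | head -3
python3 - <<'E'
from h import *
st()
s,ds=read_camera("side");t,dt=read_camera("top")
c=np.zeros((600,800,3),np.uint8)
c[:600,:480]=cv2.resize(s[170:270,280:360],(480,600),interpolation=cv2.INTER_CUBIC)
c[:420,490:800]=cv2.resize(t[180:250,345:397],(310,420),interpolation=cv2.INTER_CUBIC)
cv2.imwrite("pics/g1.png",c)
P=cloud("side",ds);L=(P-O)@S
k=(abs(L[...,1])<14)&(abs(L[...,0]+12)<15)&(L[...,2]>145)&(L[...,2]<190)
print(k.sum(),np.nanmedian(L[k],0),L[k].min(0),L[k].max(0))
E
```

```text
t: 6.1
ee_pos: [454.5, -276.1, 183.0]
orientation: [[0.788, 0.615, 0.0], [0.615, -0.788, -0.0], [0.0, 0.0, -1.0]]
t 6.1 tcp [ 454.53 -276.06  182.97] stand [-11.87   0.19 182.97] F [ 0.26  0.76 -0.4 ] w 43.78580758674539 0.0 yaw 37.963231215266454
137 [-16.94  -1.6  168.77] [-21.37 -13.78 145.44] [ -7.82  12.13 182.89]
```

View pics/g1.png

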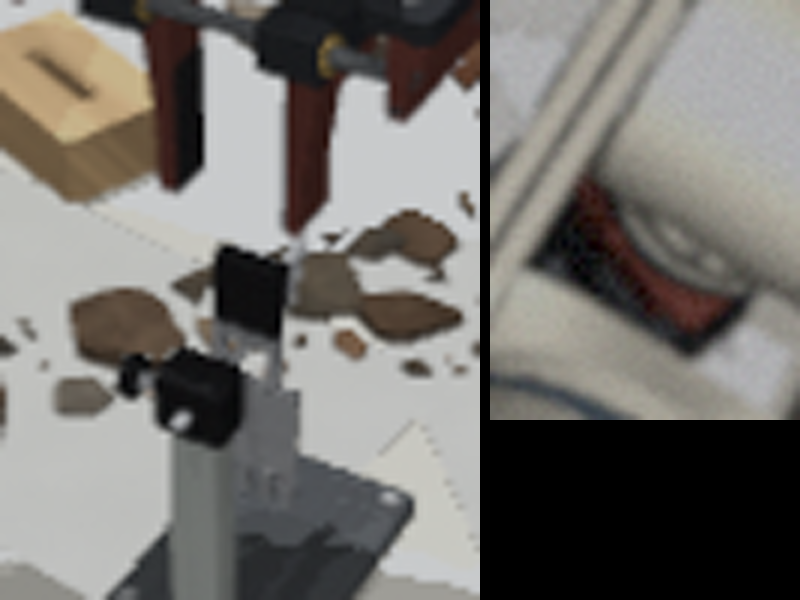

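```bash
python3 - <<'E'
from h import *
for p in([-12,-22,172],[-12,22,172],[-12,-15,181],[-17,15,181],[-12,-28,195],[-12,-22,195]):
    q=proj("side",O+S@p);print(p,(q-[280,170])*6)
print(bot.tips_ahead,[a for a in dir(bot) if a[0]!='_'])
E
```

```text
[-12, -22, 172] [290.44259326 289.37644508]
[-12, 22, 172] [191.47232567 254.35806705]
[-12, -15, 181] [274.57941639 265.38824605]
[-17, 15, 181] [200.15294661 248.57951806]
[-12, -28, 195] [305.07032046 246.86779045]
[-12, -22, 195] [291.05556095 242.03802286]
11.0 ['PlanningError', 'tips_ahead']
```

```bash
python3 - <<'E'
from h import *
st()
s,ds=read_camera("side");P=cloud("side",ds);L=(P-O)@S
for n,(x,y) in dict(rtip=(297,228),r2=(300,190),r3=(310,120),ltip=(172,180),lpad=(190,165),l2=(175,120),tab=(250,290)).items():
    u,v=int(280+x/6),int(170+y/6);print(n,u,v,s[v,u],L[v,u])
E
```

```text
t 6.2 tcp [ 454.7  -276.19  183.24] stand [-11.82  -0.02 183.24] F [-0.32 -0.4  -0.29] w 44.18137260306712 0.0 yaw 37.95901032930294
rtip 329 208 [66 67 85] [-22.7  -28.88 211.5 ]
r2 330 201 [25 28 52] [-22.   -30.74 231.  ]
r3 331 190 [28 33 61] [-23.35 -33.44 262.02]
ltip 308 200 [29 32 61] [-24.11  24.32 215.07]
lpad 311 197 [19 18 17] [-13.18  22.91 217.01]
l2 309 190 [23 22 32] [-21.73  22.5  241.78]
tab 321 218 [14 13 13] [-18.68  -6.23 171.12]
```

```bash
python3 - <<'E'
from h import *
R=np.array([[-.926,.377],[.377,.926]])
for y in(-44,44):
  for z in(186,197,223):
    print(y,z,proj("side",[235.5+.377*y,578.5+.926*y,z]))
a=cv2.imread("pics/side0.png");P=cloud("side",np.load("side0.npy"))
for v in range(70,96,2): print(v,[ (u,int(P[v,u,2]),a[v,u].tolist()) for u in (166,170,174,178,180,182,184)][1:6:2])
s,ds=read_camera("side")
P=(cloud("side",ds)-O)@S
for u in (307,309,311,328,329,330):print(u,[(v,int(P[v,u,2]),int(P[v,u,1])) for v in range(196,216,2)])
E
```

```text
-44 186 [176.25732584  99.47340866]
-44 197 [175.58207853  96.58740008]
-44 223 [173.96087099  89.6583553 ]
44 186 [182.98475802  90.6588325 ]
44 197 [182.37138224  87.87136688]
44 223 [180.89982311  81.18391585]
70 [(170, 306, [26, 30, 56]), (178, 267, [20, 19, 20]), (182, -96, [85, 90, 91])]
72 [(170, 291, [24, 29, 54]), (178, 258, [21, 19, 19]), (182, 256, [15, 17, 30])]
74 [(170, 285, [25, 29, 54]), (178, 251, [21, 20, 19]), (182, 249, [21, 23, 38])]Traceback (most recent call last):
  File "<stdin>", line 7, in <module>
ValueError: cannot convert float NaN to integer
```

The picture shows the fingertips about 35 mm higher than the stated tool geometry puts them. Closing here will settle which is right.

```bash
python3 -m jog '[[0,0,0,0,-0.2],[0,0,0,0,-0.3],[0,0,0,0,-0.4],[0,0,0,0,-0.5],[0,0,0,0,-0.5],[0,0,0,0,-0.5],[0,0,0,0,-0.5],[0,0,0,0,-0.5],[0,0,0,0,-0.5],[0,0,0,0,-0.5]]'; python3 -c "
from h import *
st()"
```

```text
t: 7.25
ee_pos: [454.4, -276.0, 182.7]
orientation: [[0.788, 0.615, -0.0], [0.615, -0.788, 0.0], [0.0, -0.0, -1.0]]
contact_force: [-0.8, 0.6, -0.0]
gripper_width: 0.248
gripper_force: 0.0
t 7.25 tcp [ 454.37 -275.96  182.72] stand [-11.94   0.36 182.72] F [-0.23  0.98 -0.02] w 21.852364556602094 0.0 yaw 37.957928775508925
```

```bash
cat > tip.py <<'E'
from h import *
def tips():
    st();p=monitor.sense()["ee_pos"]
    s,ds=read_camera("side");L=(cloud("side",ds)-O)@S;c=S.T@(p-O)
    k=(abs(L[...,0]-c[0])<16)&(abs(L[...,1]-c[1])<60)&(L[...,2]>184)&(L[...,2]<p[2]+100)
    for sg in(1,-1):
        q=L[k&(sg*(L[...,1]-c[1])>3)];q=q[q[:,2]<q[:,2].min()+12];print(len(q),q.min(0),q.max(0))
    return s,ds
if __name__=="__main__":
    s,ds=tips();cv2.imwrite("pics/tipraw.png",s)
E
python3 tip.py
```

```text
t 7.25 tcp [ 454.37 -275.96  182.72] stand [-11.94   0.36 182.72] F [-0.23  0.98 -0.02] w 21.852364556602094 0.0 yaw 37.957928775508925
34 [-24.88  10.75 209.05] [ -4.1   19.05 220.99]
37 [-26.13 -20.5  210.91] [ -3.18 -11.54 222.42]
```

Nothing was between the pads, so the camera is right: the tips really are about 26 mm above the reported TCP. I'll correct by that amount.

```bash
python3 -m jog '[[0,0,0,0,0],[0,0,0,0,0],[0,0,0,0,0],[0.015,0,0.05,0,0],[0.015,0,0.1,0,0],[0.015,0,0.15,0,0],[0.015,0,0.2,0,0],[0.015,0,0.245,0,0],[0.015,0,0.245,0,0],[0.015,0,0.245,0,0]]' | sed -n '2p;4p'
python3 - <<'E'
from h import *
st()
s,ds=read_camera("side")
L=(cloud("side",ds)-O)@S
k=(abs(L[...,0]+12)<16)&(abs(L[...,1])>17)&(abs(L[...,1])<40)&(L[...,2]>155)&(L[...,2]<200)
for sg in(1,-1):
    q=L[k&(sg*L[...,1]>0)];print(len(q),q.min(0),q.max(0))
cv2.imwrite("pics/g2.png",cv2.resize(s[170:270,280:360],(480,600),interpolation=cv2.INTER_CUBIC))
E
```

```text
ee_pos: [456.1, -274.6, 145.8]
contact_force: [-0.3, -0.3, -0.2]
t 8.3 tcp [ 456.07 -274.58  145.77] stand [ -9.75   0.4  145.77] F [-0.48 -0.06 -0.21] w 43.832320395793886 0.0 yaw 37.9577140254339
78 [-25.98  21.47 171.49] [  0.69  32.03 199.84]
75 [-23.26 -31.21 157.72] [  1.59 -17.14 199.81]
```

View pics/g2.png

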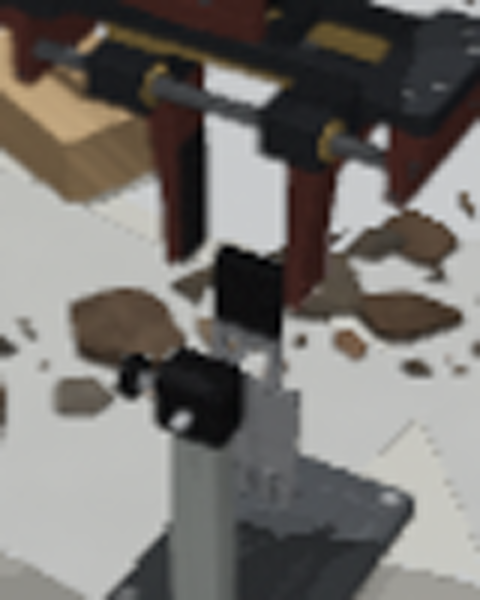

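Fingertips (crop 180,255 and 300,300) now straddle the tab's top (crop 250,255). I'll go 3 mm deeper and close.

```bash
python3 -m jog '[[0,0,0.02,0,0],[0,0,0.02,0,-0.2],[0,0,0.02,0,-0.3],[0,0,0.02,0,-0.4],[0,0,0.02,0,-0.5],[0,0,0.02,0,-0.6],[0,0,0.02,0,-0.6],[0,0,0.02,0,-0.6],[0,0,0.02,0,-0.6],[0,0,0.02,0,-0.6]]' >/dev/null; python3 -c "
from h import *
st()"
```

```text
t 9.35 tcp [ 456.19 -274.63  143.04] stand [ -9.68   0.3  143.04] F [0.63 0.4  0.8 ] w 29.43049086884717 29.861222128383815 yaw 37.960332707157654
```

```bash
python3 -m jog '[[0,0,-0.02,0,-0.7],[0,0,-0.047,0,-0.7],[0,0,-0.047,0,-0.7],[-0.03,0,-0.047,0,-0.7],[-0.06,0,-0.047,0,-0.7],[-0.09,0,-0.047,0,-0.7],[-0.12,0,-0.047,0,-0.7],[-0.13,0,-0.047,0,-0.7],[-0.13,0,-0.047,0,-0.7],[-0.13,0,-0.047,0,-0.7]]' >/dev/null; python3 - <<'E'
from h import *
st()
s,ds=read_camera("side");np.save("d.npy",ds)
cv2.imwrite("pics/g3.png",cv2.resize(s[170:270,280:360],(480,600),interpolation=cv2.INTER_CUBIC))
E
```

```text
t 10.35 tcp [ 440.79 -286.65  150.05] stand [-29.22   0.3  150.05] F [-0.48 -0.5  -1.04] w 29.974935400866897 29.851471766014583 yaw 37.94968788176413
```

View pics/g3.png

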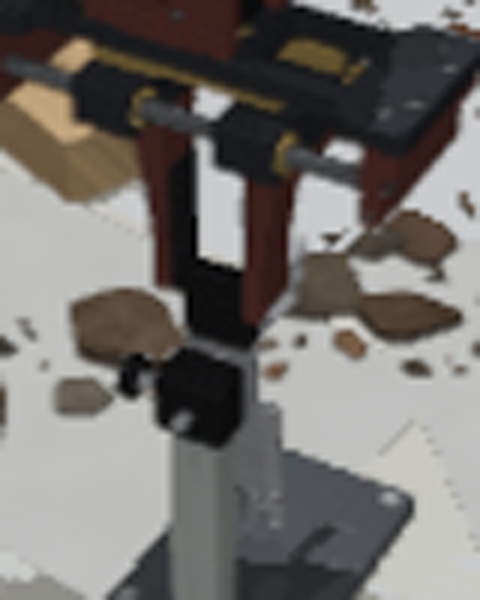

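```bash
python3 -m jog '[[0.04,0,0,0,-0.7],[0.04,0,0.027,0,-0.7],[0.04,0,0.027,0,-0.7],[0.025,0,0.027,0,-0.7],[0.01,0,0.027,0,-0.7],[0,0,0.027,0,-0.7],[-0.01,0,0.027,0,-0.7],[-0.02,0,0.028,0,-0.7],[-0.03,0,0.03,0,-0.7],[-0.04,0,0.032,0,-0.7]]' |sed -n 4,7p; python3 - <<'E'
from h import *
st()
E
```

```text
contact_force: [5.3, 4.4, 3.4]
gripper_width: 0.332
gripper_force: 30.0
t 11.4 tcp [ 437.56 -290.16  145.97] stand [-33.92  -0.48 145.97] F [6.84 0.19 3.42] w 29.22320773061359 29.95739847421646 yaw 37.91171854681539
```

```bash
python3 -m jog '[[-0.01,0,0.002,0,-0.7],[-0.02,0,0.005,0,-0.7],[-0.03,0,0.009,0,-0.7],[-0.035,0,0.013,0,-0.7],[-0.04,0,0.016,0,-0.7],[-0.045,0,0.02,0,-0.7],[-0.05,0,0.023,0,-0.7],[-0.055,0,0.026,0,-0.7],[-0.055,0,0.026,0,-0.7],[-0.055,0,0.026,0,-0.7]]' |sed -n 4,7p; python3 - <<'E'
from h import *
st()
s,ds=read_camera("side");np.save("d.npy",ds);t,dt=read_camera("top")
cv2.imwrite("pics/g4.png",cv2.resize(s[170:270,280:360],(480,600),interpolation=cv2.INTER_CUBIC))
L=(cloud("side",ds)-O)@S
k=(L[...,0]>-36)&(L[...,0]<60)&(abs(L[...,1])<26)&(L[...,2]>25)&(L[...,2]<130)
v,u=np.where(k);q=L[k];o=np.argsort(q[:,2]);print(np.c_[u,v,q][o][::max(1,len(o)//25)])
E
```

```text
contact_force: [6.6, 5.9, 9.1]
gripper_width: 0.339
gripper_force: 30.0
t 12.4 tcp [ 432.51 -295.72  143.19] stand [-41.33  -1.75 143.19] F [8.86 0.62 9.12] w 29.80483907306582 30.001586973667145 yaw 37.91573241807169
[[329.   253.   -11.86 -24.84  62.66]
 [327.   252.   -12.81 -19.72  64.42]
 [325.   250.   -11.32 -13.25  66.9 ]
 [327.   251.   -14.1  -20.39  69.22]
 [327.   250.   -12.51 -19.5   70.85]
 [320.   247.   -15.05  -1.19  74.5 ]
 [322.   247.   -15.73  -7.23  77.86]
 [324.   248.   -18.91 -14.6   80.59]
 [326.   248.   -17.66 -19.47  81.83]
 [325.   247.   -18.21 -16.97  84.44]
 [319.   244.   -18.69  -0.51  87.18]
 [320.   244.   -19.97  -4.04  89.84]
 [322.   244.   -18.91  -9.02  91.25]
 [325.   245.   -20.81 -18.37  93.81]
 [321.   243.   -22.82  -8.46  97.45]
 [326.   245.   -23.74 -22.7   98.2 ]
 [324.   243.   -23.01 -16.81 101.4 ]
 [323.   242.   -22.16 -13.59 102.49]
 [321.   241.   -24.18  -9.24 105.38]
 [321.   240.   -24.65  -9.51 109.1 ]
 [323.   240.   -24.59 -14.94 111.49]
 [322.   239.   -25.76 -12.87 114.68]
 [327.   240.   -24.85 -25.87 116.59]
 [323.   238.   -27.71 -16.67 121.08]
 [324.   238.   -27.65 -19.33 122.21]
 [322.   237.   -29.69 -15.08 125.08]]
```

View pics/g4.png

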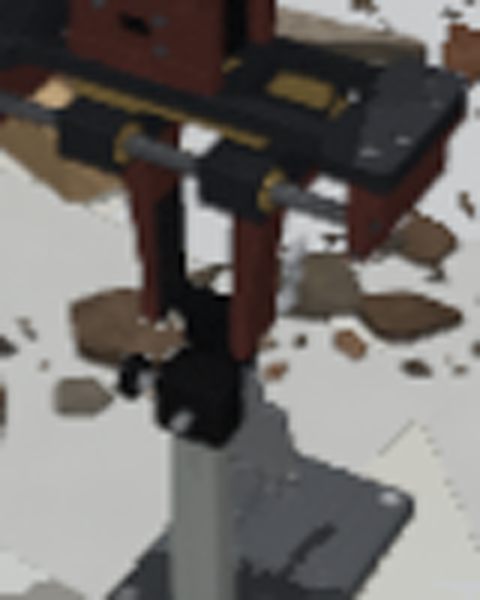

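```bash
cat > tilt.py <<'E'
from h import *
def tilt(fn=None):
    st();s,ds=read_camera("side");P=cloud("side",ds);L=(P-O)@S
    k=(L[...,0]>-36)&(L[...,0]<80)&(abs(L[...,1])<26)&(L[...,2]>35)&(L[...,2]<118)
    q=L[k];y,z=q[:,0],q[:,2]
    m=np.ones(len(q),bool)
    for _ in range(4):
        c=q[m][:,[0,2]].mean(0);w=np.linalg.svd(q[m][:,[0,2]]-c,full_matrices=False)[2][0];w*=np.sign(w[1])
        r=(q[:,[0,2]]-c)@[w[1],-w[0]];m=abs(r)<4
    th=np.arctan2(-w[0],w[1]);a=((q[m][:,[0,2]]-c)@w).min()
    org=c+w*a+2.5*np.array([w[1],-w[0]])
    print("n",m.sum(),"tilt",np.degrees(th),"org xz",org,"slotbot",org+62*w,"mid",org+71*w,"bar",org+80*w,"grip",org+106*w,"y",q[m][:,1].min(),q[m][:,1].max())
    if fn: cv2.imwrite(fn,cv2.resize(s[150:275,270:370],(480,600),interpolation=cv2.INTER_CUBIC))
if __name__=="__main__": 
    import sys; tilt(*sys.argv[1:])
E
python3 -m jog '[[-0.01,0,-0.012,0,-0.7],[-0.015,0,-0.012,0,-0.7],[-0.02,0,-0.012,0,-0.7],[-0.025,0,-0.012,0,-0.7],[-0.03,0,-0.01,0,-0.7],[-0.035,0,-0.008,0,-0.7],[-0.04,0,-0.005,0,-0.7],[-0.04,0,-0.005,0,-0.7],[-0.04,0,-0.005,0,-0.7],[-0.04,0,-0.005,0,-0.7]]' |sed -n 4,7p; python3 tilt.py
```

```text
contact_force: [6.5, 4.3, 5.3]
gripper_width: 0.334
gripper_force: 30.0
t 13.5 tcp [ 427.15 -299.3   143.43] stand [-47.75  -1.27 143.43] F [ 7.75 -0.62  5.27] w 29.360555834210032 30.001445710659027 yaw 37.924660867112195
n 92 tilt 22.941818204393705 org xz [ 2.97 67.83] slotbot [-21.2  124.93] mid [-24.71 133.22] bar [-28.22 141.5 ] grip [-38.35 165.45] y -25.839687494394102 8.424332022140089
```

```bash
python3 -m jog '[[-0.01,0,0,0,-0.7],[-0.02,0,0.003,0,-0.7],[-0.025,0,0.006,0,-0.7],[-0.03,0,0.01,0,-0.7],[-0.035,0,0.014,0,-0.7],[-0.04,0,0.018,0,-0.7],[-0.045,0,0.022,0,-0.7],[-0.05,0,0.026,0,-0.7],[-0.055,0,0.03,0,-0.7],[-0.055,0,0.03,0,-0.7]]' |sed -n 4,7p; python3 tilt.py
```

```text
contact_force: [3.0, 3.1, 10.1]
gripper_width: 0.337
gripper_force: 30.0
t 14.55 tcp [ 420.24 -305.02  139.27] stand [-56.72  -1.52 139.27] F [ 4.26  0.64 10.06] w 29.695728880386085 30.006536543369293 yaw 37.93338054734496
n 39 tilt 37.473577976899804 org xz [22.18 82.6 ] slotbot [-15.54 131.81] mid [-21.02 138.95] bar [-26.5  146.09] grip [-42.31 166.72] y -25.4629574196073 15.620045651461611
```

```bash
python3 -m jog '[[-0.01,0,0,0,-0.7],[-0.02,0,0.005,0,-0.7],[-0.025,0,0.01,0,-0.7],[-0.03,0,0.015,0,-0.7],[-0.035,0,0.018,0,-0.7],[-0.035,0,0.021,0,-0.7],[-0.035,0,0.024,0,-0.7],[-0.035,0,0.024,0,-0.7],[-0.035,0,0.024,0,-0.7],[-0.035,0,0.024,0,-0.7]]' |sed -n 4,7p; sed -i 's/>35)/>35)\&(L[...,2]+L[...,0]>60)/;s/<118/<128/' tilt.py; python3 tilt.py pics/g5.png
```

```text
contact_force: [3.1, 8.0, 18.5]
gripper_width: 0.331
gripper_force: 30.0
t 15.6 tcp [ 417.   -307.86  136.65] stand [-61.03  -1.76 136.65] F [ 7.36  4.37 18.46] w 29.168286237602697 29.984750747680664 yaw 37.926897120086345
n 17 tilt 44.07763525903914 org xz [31.14 90.44] slotbot [-11.99 134.98] mid [-18.25 141.44] bar [-24.51 147.91] grip [-42.6  166.59] y -25.947455774199238 -0.46816775098327856
```

View pics/g5.png

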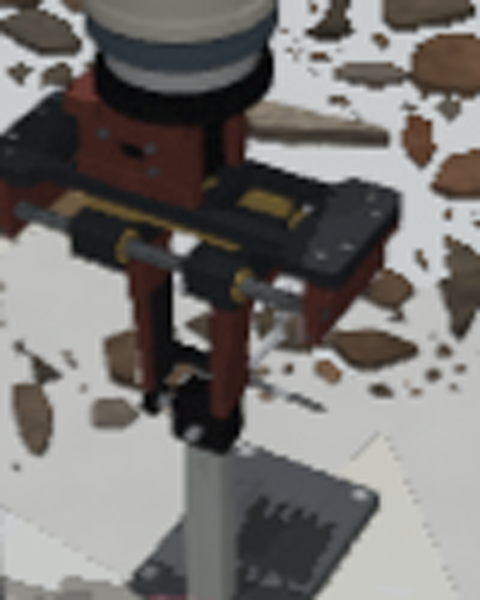

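The gauge is now seen almost edge-on at (250..325, 380..408) in the crop, so the tilt is about 50°. The hook tip is visible at (285,320). I'll work out the plane's position from that edge-on sliver.

```bash
python3 - <<'E'
from h import *
s=read_camera("side")[0]; 
o,d=ray("side",337.2,234.8);o=S.T@(o-O);d=S.T@d
for y in(-24,):
    t0=(y-o[1])/d[1];p=o+d*t0;print("at y",y,p)
# plane containing y axis & view dir: line in xz
dd=d/np.hypot(d[0],d[2]);print("dir",dd, "theta",np.degrees(np.arctan2(d[0],-d[2])))
for x in(-55,-45,-40,-20,-10,0,20,40):print(x,p[2]+(x-p[0])*d[2]/d[0])
print("tip",[proj("side",O+S@np.array(q)) for q in([34,0,156],[22,0,135])], (np.array([285,320])/4.8+[270,150]))
E
```

```text
at y -24 [ 32.05042684 -24.          88.01158388]
dir [ 0.71019647  0.35219459 -0.70400353] theta 45.25090328677823
-55 174.30292691625795
-45 164.39012738426027
-40 159.4337276182614
-20 139.60812855426605
-10 129.69532902226834
0 119.78252949027063
20 99.95693042627526
40 80.13133136227988
tip [array([329.4635209 , 210.07989291]), array([327.0140638 , 219.51153655])] [329.375      216.66666667]
```

```bash
cat > path.py <<'E'
import numpy as np
a=np.radians
def clear(cx,cz,th,bx=22.):
    u=np.array([-np.sin(th),np.cos(th)]);n=np.array([np.cos(th),np.sin(th)])
    T=np.array([bx+12,135+20.8]);E=T-9*np.array([np.cos(a(15)),np.sin(a(15))])
    pts=[]
    for p,q in(((-38,135),(bx,135)),((bx,135),T),(T,E)):
        t=np.linspace(0,1,60)[:,None];pts.append(np.array(p)*(1-t)+np.array(q)*t)
    r=np.vstack(pts)-[cx,cz];s=r@u+71;w=r@n
    def box(s0,s1,h):
        ds=np.maximum(np.maximum(s0-s,s-s1),0);dw=np.maximum(abs(w)-h,0);d=np.hypot(ds,dw)
        ins=np.minimum(np.minimum(s-s0,s1-s),h-abs(w));return np.where(d>0,d,-ins).min()
    return min(box(0,62,2.5),box(80,90,2.5),box(89,123,5))-3
if __name__=="__main__":
    for thd in(35,45,52):
        print("theta",thd)
        for cx in range(0,52,4):
            zs=np.arange(125,185,.5);c=[clear(cx,z,a(thd)) for z in zs]
            i=[j for j in range(len(zs)) if c[j]>0.3]
            # print free intervals
            iv=[];
            for j in i:
                if iv and zs[j]-iv[-1][1]<=.5: iv[-1][1]=zs[j]
                else: iv.append([zs[j],zs[j]])
            print(cx,[tuple(map(float,v)) for v in iv])
E
python3 path.py
python3 -m jog '[[0.01,0,0,0,-0.7],[0.02,0,0,0,-0.7],[0.03,0,0.01,0,-0.7],[0.04,0,0.016,0,-0.7],[0.05,0,0.02,0,-0.7],[0.06,0,0.02,0,-0.7],[0.07,0,0.02,0,-0.7],[0.08,0,0.02,0,-0.7],[0.08,0,0.02,0,-0.7],[0.08,0,0.02,0,-0.7]]' |sed -n 4,7p; python3 tilt.py pics/g6.png
```

```text
theta 35
0 [(132.5, 137.5)]
4 [(132.5, 137.5)]
8 [(132.5, 137.5)]
12 [(132.5, 137.5)]
16 [(132.5, 137.5)]
20 [(132.5, 140.5)]
24 [(132.5, 146.0), (180.5, 184.5)]
28 [(138.0, 139.5), (148.5, 153.0), (174.5, 184.5)]
32 [(151.0, 159.5), (169.0, 184.5)]
36 [(152.0, 184.5)]
40 [(153.0, 184.5)]
44 [(152.0, 184.5)]
48 [(147.5, 184.5)]
theta 45
0 [(134.0, 136.0)]
4 [(134.0, 136.0)]
8 [(134.0, 136.0)]
12 [(134.0, 136.0)]
16 [(134.0, 137.0), (182.5, 184.5)]
20 [(134.0, 141.0), (178.5, 184.5)]
24 [(134.0, 147.5), (174.5, 184.5)]
28 [(136.0, 142.5), (148.5, 154.5), (170.5, 184.5)]
32 [(152.0, 161.5), (166.0, 184.5)]
36 [(153.0, 184.5)]
40 [(154.5, 184.5)]
44 [(154.0, 184.5)]
48 [(150.5, 184.5)]
theta 52
0 [(135.0, 135.0)]
4 [(135.0, 135.0)]
8 [(135.0, 135.0), (183.5, 184.5)]
12 [(135.0, 135.0), (180.5, 184.5)]
16 [(135.0, 136.5), (177.5, 184.5)]
20 [(135.0, 142.0), (174.5, 184.5)]
24 [(135.0, 148.5), (171.0, 184.5)]
28 [(135.0, 144.0), (148.0, 155.5), (168.0, 184.5)]
32 [(153.0, 184.5)]
36 [(154.0, 184.5)]
40 [(155.0, 184.5)]
44 [(155.5, 184.5)]
48 [(152.5, 184.5)]
contact_force: [-0.2, -1.4, 3.8]
gripper_width: 0.335
gripper_force: 30.0
t 16.7 tcp [ 423.68 -300.17  131.08] stand [-51.03   0.18 131.08] F [-1.04 -1.02  3.77] w 29.474958640083003 30.00176578760147 yaw 37.94884312548784
n 43 tilt 40.2916894823349 org xz [34.43 80.98] slotbot [ -5.66 128.27] mid [-11.48 135.14] bar [-17.3 142. ] grip [-34.11 161.83] y -24.025663022696694 10.870002955358327
```

```bash
python3 - <<'E'
from path import *
for thd in(40,45):
  for z in range(135,168,3):
    xs=np.arange(10,60,.5);c=np.array([clear(x,z,a(thd)) for x in xs]);k=c>0.5
    ok=xs[k];b=[]
    for x in ok:
        if b and x-b[-1][1]<=.5:b[-1][1]=x
        else:b.append([x,x])
    print(thd,z,[(float(p),float(q),float(xs[(xs>=p)&(xs<=q)][c[(xs>=p)&(xs<=q)].argmax()]),round(float(c[(xs>=p)&(xs<=q)].max()),1)) for p,q in b])
E
python3 -m jog '[[0,0,-0.01,0,-0.7],[0.02,0,-0.01,0,-0.7],[0.04,0,-0.01,0,-0.7],[0.06,0,-0.01,0,-0.7],[0.08,0,-0.01,0,-0.7],[0.1,0,-0.01,0,-0.7],[0.1,0,-0.01,0,-0.7],[0.1,0,-0.01,0,-0.7],[0.1,0,-0.01,0,-0.7],[0.1,0,-0.01,0,-0.7]]' |sed -n 4,7p; python3 tilt.py pics/g7.png
```

```text
40 135 [(10.0, 26.5, 18.0, 2.3)]
40 138 [(17.5, 28.0, 23.5, 4.7)]
40 141 [(21.0, 27.5, 24.0, 3.3), (58.0, 59.5, 59.5, 2.0)]
40 144 [(22.5, 25.5, 24.0, 1.8), (55.0, 59.5, 59.5, 3.9)]
40 147 [(24.5, 26.0, 25.0, 1.2), (52.5, 59.5, 59.5, 5.9)]
40 150 [(26.0, 29.5, 27.5, 1.9), (47.0, 59.5, 59.5, 7.8)]
40 153 [(28.0, 37.0, 30.0, 2.5), (44.5, 59.5, 59.5, 9.7)]
40 156 [(29.5, 59.5, 59.5, 11.8)]
40 159 [(31.5, 59.5, 59.5, 14.1)]
40 162 [(33.0, 59.5, 59.5, 16.6)]
40 165 [(34.0, 59.5, 59.5, 19.2)]
45 135 [(10.0, 27.0, 22.5, 1.6)]
45 138 [(17.5, 28.5, 23.5, 4.6)]
45 141 [(20.5, 29.0, 24.5, 3.9)]
45 144 [(22.0, 26.5, 24.5, 2.6), (58.0, 59.5, 59.5, 1.7)]
45 147 [(24.0, 26.5, 25.5, 1.7), (55.0, 59.5, 59.5, 3.8)]
45 150 [(25.5, 29.5, 27.5, 2.0), (48.5, 49.0, 48.5, 0.7), (51.5, 59.5, 59.5, 5.9)]
45 153 [(27.5, 35.0, 29.5, 2.5), (45.5, 59.5, 59.5, 8.1)]
45 156 [(29.0, 59.5, 59.5, 10.2)]
45 159 [(31.0, 59.5, 59.5, 12.5)]
45 162 [(32.5, 59.5, 59.5, 15.0)]
45 165 [(33.0, 59.5, 59.5, 17.6)]
contact_force: [0.6, 1.5, -0.4]
gripper_width: 0.332
gripper_force: 30.0
t 17.75 tcp [ 435.42 -290.68  132.43] stand [-35.94   0.43 132.43] F [ 1.4   0.81 -0.39] w 29.20539901318662 29.996890425682068 yaw 37.95001184924999
n 58 tilt 38.92034400068678 org xz [47.02 80.44] slotbot [  8.07 128.68] mid [  2.42 135.68] bar [ -3.24 142.68] grip [-19.57 162.91] y -23.805531572316212 20.31772367098591
```

```bash
python3 - <<'E'
from h import *
for n in("top","side"):
    P=cloud(n,np.load(n+"0.npy"));L=(P-O)@S
    k=(L[...,0]>8)&(L[...,0]<45)&(abs(L[...,1])<10)&(L[...,2]>125)
    v,u=np.where(k);print(n);print(np.c_[u,v,L[k]])
s,ds=read_camera("side");L=(cloud("side",ds)-O)@S
k=(L[...,0]>12)&(L[...,0]<45)&(abs(L[...,1])<10)&(L[...,2]>130)
v,u=np.where(k);print("now");print(np.c_[u,v,L[k]])
t=cv2.imread("pics/top0.png").max(2);print(t[200:214,353:368])
z=s.max(2);print(z[202:224,320:336])
for n,p in (("top",[34,0,156]),("top",[22,0,135]),("side",[34,0,156]),("side",[22,0,135]),("side",[25.3,0,153.5])):print(n,p,proj(n,O+S@np.array(p,float)))
E
```

```text
top
[[ 3.59000000e+02  2.04000000e+02  3.78414535e+01 -1.54317832e+00
   1.56885886e+02]
 [ 3.59000000e+02  2.05000000e+02  3.60651653e+01 -3.90471842e-01
   1.54336240e+02]
 [ 3.60000000e+02  2.05000000e+02  3.44836471e+01 -2.01610207e+00
   1.56251450e+02]
 [ 3.59000000e+02  2.06000000e+02  3.39346691e+01  1.83796477e+00
   1.59266491e+02]
 [ 3.60000000e+02  2.06000000e+02  3.23860861e+01  1.43358565e-01
   1.60663722e+02]
 [ 3.61000000e+02  2.06000000e+02  3.11603266e+01 -2.61055874e+00
   1.54787455e+02]
 [ 3.59000000e+02  2.07000000e+02  3.23570037e+01  2.35688892e+00
   1.52233829e+02]
 [ 3.60000000e+02  2.07000000e+02  3.05805612e+01  1.37926134e+00
   1.58718442e+02]
 [ 3.61000000e+02  2.07000000e+02  2.92338195e+01 -9.94414513e-01
   1.55431171e+02]
 [ 3.62000000e+02  2.07000000e+02  2.76603314e+01 -2.59915013e+00
   1.57462512e+02]
 [ 3.60000000e+02  2.08000000e+02  2.90012214e+01  1.83626022e+00
   1.51262789e+02]
 [ 3.61000000e+02  2.08000000e+02  2.74059893e+01  2.82002028e-01
   1.53727692e+02]
 [ 3.62000000e+02  2.08000000e+02  2.57091720e+01 -8.68441030e-01
   1.58918
[... 10291 characters left out ...]
[ 59  59  58  51  48  47  68  98 111  89  81  85  90  91  87  84]
 [ 58  58  56  51  49  47  67 123 123  88  76  81  85  88  88  87]
 [ 59  59  52  48  48  48  82 126 132  94  73  76  80  86  88  88]
 [ 61  61  51  48  48  48  94 133 127  88  73  75  78  79  79  82]
 [ 61  61  50  47  49  48  86 114  88  61  65  72  75  76  75  75]
 [ 64  63  54  48  47  50  79  88  88  79  73  66  64  66  60  94]
 [ 63  61  53  48  49  49 111 157 168 153 144 130 120 125 111 180]]
top [34, 0, 156] [359.46516221 205.6804815 ]
top [22, 0, 135] [361.80620372 210.56672466]
side [34, 0, 156] [329.4635209  210.07989291]
side [22, 0, 135] [327.0140638  219.51153655]
side [25.3, 0, 153.5] [327.73259855 212.82843866]
```

```bash
python3 -m jog '[[0.03,0,0,0,-0.7],[0.06,0,0,0,-0.7],[0.08,0,0,0,-0.7],[0.1,0,0,0,-0.7],[0.11,0,-0.002,0,-0.7],[0.12,0,-0.007,0,-0.7],[0.13,0,-0.015,0,-0.7],[0.14,0,-0.025,0,-0.7],[0.14,0,-0.025,0,-0.7],[0.14,0,-0.025,0,-0.7]]' |sed -n 4,7p; python3 tilt.py pics/g8.png
```

```text
contact_force: [0.5, 0.0, -0.2]
gripper_width: 0.33
gripper_force: 30.0
t 18.85 tcp [ 452.02 -277.83  136.25] stand [-14.93   0.34 136.25] F [ 0.36 -0.28 -0.22] w 29.077874144420207 29.99859720468521 yaw 37.95914027554596
n 62 tilt 39.00803439653027 org xz [69.33 79.19] slotbot [ 30.3  127.37] mid [ 24.64 134.36] bar [ 18.97 141.35] grip [  2.61 161.56] y -24.015594311553002 24.393039977954704
```

```bash
cat > fit.py <<'E'
from h import *
def fit(N=8):
    st();D=[];I=[]
    for _ in range(N):
        s,d=read_camera("side");d=d.copy();d[d==0]=np.nan;D.append(d);I.append(s.astype(float))
    d=np.nanmedian(D,0);d[np.isnan(d)]=0;im=np.mean(I,0);L=(cloud("side",d)-O)@S
    k=(L[...,0]>-36)&(L[...,0]<110)&(abs(L[...,1])<27)&(L[...,2]>35)&(L[...,2]+L[...,0]>60)&(L[...,2]<128)
    q=L[k][:,[0,2]];uv=np.argwhere(k)[:,::-1];m=np.ones(len(q),bool)
    for _ in range(6):
        c=np.median(q[m],0);w=np.linalg.svd(q[m]-q[m].mean(0),full_matrices=False)[2][0];w*=np.sign(w[1])
        r=(q-q[m].mean(0))@[w[1],-w[0]];m=abs(r)<2.5
    c=q[m].mean(0);e=np.sort((q[m]-c)@w);th=np.degrees(np.arctan2(-w[0],w[1]))
    n=np.array([w[1],-w[0]]);p=S.T@(monitor.sense()["ee_pos"]-O)
    print("n",m.sum(),"tilt",th,"rms",r[m].std(),"ends",e[:6],e[-4:])
    org=c+w*(e[2]-1)+2.5*n;print("org",org,"mid",org+71*w,"mid-tcp",org+71*w-p[[0,2]])
    return im,d,L
if __name__=="__main__":
    im,d,L=fit(); np.savez("fit.npz",im=im,L=L)
    k=(L[...,0]>15)&(L[...,0]<40)&(abs(L[...,1])<6)&(L[...,2]>133)&(L[...,2]<165);v,u=np.where(k)
    print(np.c_[u,v,L[k]][::2])
E
python3 fit.py
```

```text
t 18.9 tcp [ 451.97 -277.84  136.25] stand [-14.99   0.36 136.25] F [ 0.28 -0.01 -1.03] w 29.3714580060769 29.998734891414642 yaw 37.956407855135524
n 55 tilt 38.785810156614346 rms 0.525761989201662 ends [-33.29 -31.97 -30.53 -30.52 -28.52 -27.97] [27.86 28.18 28.24 28.66]
org [65.86 82.43] mid [ 21.38 137.78] mid-tcp [36.39  1.57]
[]
```

```bash
python3 -m jog '[[0.014,0,-0.005,0,-0.7],[0.015,0,-0.015,0,-0.7],[0.016,0,-0.025,0,-0.7],[0.017,0,-0.033,0,-0.7],[0.017,0,-0.041,0,-0.7],[0.02,0,-0.05,0,-0.7],[0.022,0,-0.056,0,-0.7],[0.024,0,-0.062,0,-0.7],[0.024,0,-0.062,0,-0.7],[0.024,0,-0.062,0,-0.7]]' |sed -n 4,7p; python3 fit.py
```

```text
contact_force: [-0.3, -0.4, -2.4]
gripper_width: 0.338
gripper_force: 30.0
t 20.3 tcp [ 454.61 -275.58  145.38] stand [-11.52   0.52 145.38] F [-0.49 -0.17 -2.39] w 29.72855644043517 30.0013867020607 yaw 37.96117981540467
n 53 tilt 37.037326668727246 rms 0.5203491808816791 ends [-25.15 -24.16 -23.57 -23.47 -22.7  -20.88] [22.73 23.27 24.93 25.45]
org [66.61 88.62] mid [ 23.85 145.3 ] mid-tcp [35.23 -0.2 ]
[[329.   218.    28.62  -1.9  135.81]
 [328.   219.    20.85  -3.33 138.77]
 [328.   220.    21.02  -3.27 135.48]]
```

```bash
python3 - <<'E'
from path import *
import path
def who(cx,cz,thd,bx=22.):
    th=a(thd);u=np.array([-np.sin(th),np.cos(th)]);n=np.array([np.cos(th),np.sin(th)])
    T=np.array([bx+12,155.8]);E=T-9*np.array([np.cos(a(15)),np.sin(a(15))]);o=[]
    for nm,p,q in(("lev",(-38,135),(bx,135)),("leg",(bx,135),T),("barb",T,E)):
        t=np.linspace(0,1,60)[:,None];r=np.array(p)*(1-t)+np.array(q)*t-[cx,cz];s=r@u+71;w=r@n
        for bn,s0,s1,h in(("plate",0,62,2.5),("bar",80,90,2.5),("tab",89,123,5)):
            d=np.hypot(np.maximum(np.maximum(s0-s,s-s1),0),np.maximum(abs(w)-h,0)).min()-3
            if d<2.2:o.append((nm,bn,round(float(d),1)))
    return o
for thd in(37,42):
  for z in(145,147,150,153):
    for x in(z-145)*.58+np.array([22.5,23.5,24.5,25.5,26.5]):print(thd,z,round(float(x),1),who(x,z,thd))
E
```

```text
37 145 22.5 [('lev', 'plate', 1.1), ('leg', 'plate', -0.3)]
37 145 23.5 [('lev', 'plate', 2.1), ('leg', 'plate', 0.6)]
37 145 24.5 [('leg', 'plate', 1.5), ('barb', 'bar', 1.2)]
37 145 25.5 [('barb', 'bar', 0.2)]
37 145 26.5 [('barb', 'bar', -0.8)]
37 147 23.7 [('leg', 'plate', -0.3)]
37 147 24.7 [('leg', 'plate', 0.6), ('barb', 'bar', 1.6)]
37 147 25.7 [('leg', 'plate', 1.5), ('barb', 'bar', 0.8)]
37 147 26.7 [('barb', 'bar', 0.0)]
37 147 27.7 [('barb', 'bar', -0.6)]
37 150 25.4 [('leg', 'plate', -0.2)]
37 150 26.4 [('leg', 'plate', 0.6)]
37 150 27.4 [('leg', 'plate', 1.5), ('barb', 'bar', 2.0)]
37 150 28.4 [('barb', 'bar', 1.4)]
37 150 29.4 [('barb', 'bar', 0.8)]
37 153 27.1 [('leg', 'plate', -0.2)]
37 153 28.1 [('leg', 'plate', 0.6)]
37 153 29.1 [('leg', 'plate', 1.5)]
37 153 30.1 []
37 153 31.1 []
42 145 22.5 [('lev', 'plate', 1.9), ('leg', 'plate', 0.2)]
42 145 23.5 [('leg', 'plate', 1.1)]
42 145 24.5 [('leg', 'plate', 2.0), ('barb', 'bar', 2.0)]
42 145 25.5 [('barb', 'bar', 1.0)]
42 145 26.5 [('barb', 'bar', -0.0)]
42 147 23.7 [('leg', 'plate', 0.2)]
42 147 24.7 [('leg', 'plate', 1.1), ('barb', 'bar', 2.2)]
42 147 25.7 [('leg', 'plate', 2.0), ('barb', 'bar', 1.3)]
42 147 26.7 [('barb', 'bar', 0.4)]
42 147 27.7 [('barb', 'bar', -0.4)]
42 150 25.4 [('leg', 'plate', 0.2)]
42 150 26.4 [('leg', 'plate', 1.1)]
42 150 27.4 [('leg', 'plate', 2.0), ('barb', 'bar', 2.0)]
42 150 28.4 [('barb', 'bar', 1.4)]
42 150 29.4 [('barb', 'bar', 0.7)]
42 153 27.1 [('leg', 'plate', 0.2)]
42 153 28.1 [('leg', 'plate', 1.1)]
42 153 29.1 [('leg', 'plate', 2.0)]
42 153 30.1 []
42 153 31.1 [('barb', 'bar', 2.0)]
```

Reading the forces: about 1.5 N down with no x-component and a slightly reduced tilt, so the bar is touching the barb from below. I'll back 1.2 mm towards the post and climb along the leg.

```bash
python3 -m jog '[[-0.004,0,0.002,0,-0.7],[-0.009,0,0.002,0,-0.7],[-0.009,0,0,0,-0.7],[-0.007,0,-0.004,0,-0.7],[-0.005,0,-0.008,0,-0.7],[-0.002,0,-0.012,0,-0.7],[0,0,-0.016,0,-0.7],[0.002,0,-0.02,0,-0.7],[0.002,0,-0.02,0,-0.7],[0.002,0,-0.02,0,-0.7]]' |sed -n 4,7p; python3 fit.py
```

```text
contact_force: [0.8, -0.7, 0.3]
gripper_width: 0.331
gripper_force: 30.0
t 21.7 tcp [ 455.44 -275.52  148.76] stand [-10.82   0.05 148.76] F [ 0.22 -1.    0.29] w 29.089239883651626 29.998784065246582 yaw 37.96254216818593
n 37 tilt 40.04227817929676 rms 0.6678765419065303 ends [-23.45 -20.11 -18.05 -17.91 -17.08 -16.15] [18.01 20.49 20.58 22.63]
org [70.33 97.7 ] mid [ 24.65 152.05] mid-tcp [35.72  3.52]
[[330.   216.    31.42  -3.1  140.59]
 [328.   218.    21.66  -2.86 141.13]
 [328.   219.    20.95  -3.27 138.67]
 [327.   220.    17.6   -2.36 137.57]
 [327.   221.    16.31  -3.08 135.65]]
```

```bash
python3 -m jog '[[0.006,0,0,0,-0.7],[0.008,0,-0.003,0,-0.7],[0.011,0,-0.007,0,-0.7],[0.014,0,-0.01,0,-0.7],[0.017,0,-0.014,0,-0.7],[0.02,0,-0.018,0,-0.7],[0.022,0,-0.02,0,-0.7],[0.022,0,-0.02,0,-0.7],[0.022,0,-0.02,0,-0.7],[0.022,0,-0.02,0,-0.7]]' |sed -n 4,7p; python3 fit.py | head -3
```

```text
contact_force: [-0.3, 0.5, -0.9]
gripper_width: 0.328
gripper_force: 30.0
t 23.1 tcp [ 457.76 -273.33  151.5 ] stand [ -7.64   0.35 151.5 ] F [ 0.07  0.52 -0.92] w 28.90658731763121 29.999307990074158 yaw 37.95753883198916
n 40 tilt 38.99480687857827 rms 0.4346649262220469 ends [-19.89 -18.82 -18.28 -17.6  -16.97 -16.  ] [18.27 19.55 21.52 21.64]
org [73.93 97.06] mid [ 29.25 152.25] mid-tcp [36.99  0.72]
```

```bash
python3 -m jog '[[0.004,0,-0.007,0,-0.7],[0.008,0,-0.014,0,-0.7],[0.012,0,-0.02,0,-0.7],[0.016,0,-0.027,0,-0.7],[0.021,0,-0.034,0,-0.7],[0.025,0,-0.041,0,-0.7],[0.029,0,-0.047,0,-0.7],[0.029,0,-0.047,0,-0.7],[0.029,0,-0.047,0,-0.7],[0.029,0,-0.047,0,-0.7]]' |sed -n 4,7p; python3 fit.py | head -3
```

```text
contact_force: [0.8, 0.8, -1.1]
gripper_width: 0.33
gripper_force: 30.0
t 24.5 tcp [ 461.05 -270.72  158.53] stand [ -3.45   0.38 158.53] F [ 1.14  0.16 -1.09] w 29.00977618274683 29.998671412467957 yaw 37.95538995000324
n 34 tilt 39.83391154086072 rms 0.5331577408144851 ends [-17.45 -16.77 -16.45 -13.09 -11.79 -11.06] [14.12 14.91 15.87 16.08]
org [ 79.02 103.31] mid [ 33.54 157.84] mid-tcp [36.94 -0.74]
```

```bash
python3 -m jog '[[0.015,0,-0.02,0,-0.7],[0.03,0,-0.04,0,-0.7],[0.045,0,-0.06,0,-0.7],[0.07,0,-0.08,0,-0.7],[0.1,0,-0.1,0,-0.7],[0.15,0,-0.13,0,-0.7],[0.22,0,-0.18,0,-0.7],[0.3,0,-0.24,0,-0.7],[0.4,0,-0.3,0,-0.7],[0.45,0,-0.35,0,-0.7]]' |sed -n 4,7p; python3 tilt.py pics/g9.png
```

```text
contact_force: [-0.2, -0.3, -0.5]
gripper_width: 0.335
gripper_force: 30.0
t 25.9 tcp [ 516.09 -228.24  212.31] stand [ 66.07  -0.03 212.31] F [-0.29 -0.12 -0.48] w 29.49216088119903 29.998413026332855 yaw 38.014437744796595tilt.py:8: RuntimeWarning: Mean of empty slice.
  c=q[m][:,[0,2]].mean(0);w=np.linalg.svd(q[m][:,[0,2]]-c,full_matrices=False)[2][0];w*=np.sign(w[1])
  ret = um.true_divide(
Traceback (most recent call last):
  File "tilt.py", line 15, in <module>
    import sys; tilt(*sys.argv[1:])
                ~~~~^^^^^^^^^^^^^^^
  File "tilt.py", line 8, in tilt
    c=q[m][:,[0,2]].mean(0);w=np.linalg.svd(q[m][:,[0,2]]-c,full_matrices=False)[2][0];w*=np.sign(w[1])
                              ~~~~~~~~~~~~~~~~~~~~~~~~~~~~~~~~~~~~~~~~~~~~~~~~~~~~~^^^
IndexError: index 0 is out of bounds for axis 0 with size 0
```

```bash
python3 -m jog '[[0.16,-0.33,0,0.01,-0.7],[0.16,-0.66,0,0.02,-0.7],[0.16,-1,0,0.03,-0.7],[0.16,-1,0,0.045,-0.7],[0.16,-1,0,0.06,-0.7],[0.16,-1,0,0.064,-0.7],[0.16,-1,0,0.064,-0.7],[0.16,-1,0,0.064,-0.7],[0.16,-1,0,0.064,-0.7],[0.16,-1,0,0.064,-0.7]]' |sed -n 4,7p; python3 - <<'E'
from h import *
st();print(go([370,35,150],14.9))
E
```

```text
contact_force: [0.3, -0.2, -2.0]
gripper_width: 0.34
gripper_force: 30.0
t 26.95 tcp [441.01 -96.38 210.95] stand [ 88.1  150.1  210.95] F [ 0.17 -0.34 -2.01] w 29.879094100664854 29.998734891414642 yaw 14.934617898000344
[-0.23 -0.97  0.41  0.  ]
```

```bash
python3 -m jog '[[-0.23,-0.3,0.1,0,-0.7],[-0.23,-0.6,0.2,0,-0.7],[-0.23,-0.97,0.3,0,-0.7],[-0.23,-0.97,0.4,0,-0.7],[-0.23,-0.97,0.4,0,-0.7],[-0.23,-0.97,0.4,0,-0.7],[-0.23,-0.97,0.4,0,-0.7],[-0.23,-0.97,0.4,0,-0.7],[-0.23,-0.97,0.4,0,-0.7],[-0.23,-0.97,0.4,0,-0.7]]' |sed -n 4,7p; cat > bl.py <<'E'
from h import *
B=np.array([490.9,67.05,0]);b=np.radians(14.93)
SB=np.array([[np.cos(b),-np.sin(b),0],[np.sin(b),np.cos(b),0],[0,0,1]])
def look(N=4,zmin=0,fn=None):
    st();p=SB.T@(monitor.sense()["ee_pos"]-B);print("tcp in block",p)
    D=[]
    for _ in range(N):
        s,d=read_camera("side");d=d.copy();d[d==0]=np.nan;D.append(d)
    d=np.nanmedian(D,0);d[np.isnan(d)]=0;L=(cloud("side",d)-B)@SB
    r=L-p
    k=(abs(r[...,1])<27)&(r[...,0]>-40)&(r[...,0]<110)&(r[...,2]<22)&(r[...,2]>-100)&(L[...,2]>max(zmin,4))
    if zmin==0:k&=~((abs(L[...,0])<36.5)&(abs(L[...,1])<57)&(L[...,2]<45))
    q=L[k][:,[0,2]];m=np.ones(len(q),bool)
    for _ in range(6):
        c=q[m].mean(0);w=np.linalg.svd(q[m]-c,full_matrices=False)[2][0];w*=np.sign(w[1])
        e=(q-c)@[w[1],-w[0]];m=abs(e-np.median(e[m]))<3
    c=q[m].mean(0);s_=np.sort((q[m]-c)@w);org=c+w*(s_[1]-.5)+2.5*np.array([w[1],-w[0]])
    print("n",m.sum(),"of",len(q),"tilt",np.degrees(np.arctan2(-w[0],w[1])),"org",org,"org-tcp",org-p[[0,2]],"len",s_[-1]-s_[0],"y",np.percentile(L[k][m][:,1],[2,98]))
    if fn:cv2.imwrite(fn,s)
if __name__=="__main__":
    import sys;look(zmin=float(sys.argv[1]) if len(sys.argv)>1 else 0,fn="pics/bl.png")
E
python3 bl.py
```

```text
contact_force: [-0.7, -0.3, -0.9]
gripper_width: 0.334
gripper_force: 30.0
t 27.95 tcp [370.55  35.07 151.37] stand [113.5  297.07 151.37] F [-0.76  0.24 -0.89] w 29.404769358308958 29.99859631061554 yaw 14.855079870230618
tcp in block [-124.53    0.11  151.37]
n 51 of 54 tilt 39.084619476768985 org [-42.64  99.7 ] org-tcp [ 81.89 -51.67] len 99.36700991465412 y [-23.97   8.76]
```

```bash
python3 -m jog '[[-0.03,0,0.1,0,-0.7],[-0.03,0,0.2,0,-0.7],[-0.03,0,0.3,0,-0.7],[-0.03,0,0.42,0,-0.7],[-0.03,0,0.42,0,-0.7],[0,0,0.42,0,-0.7],[0.03,0,0.42,0,-0.7],[0.06,0,0.42,0,-0.7],[0.1,0,0.42,0,-0.7],[0.14,0,0.42,0,-0.7]]' |sed -n 4,7p
python3 bl.py
```

```text
contact_force: [-3.5, -0.3, 1.8]
gripper_width: 0.334
gripper_force: 30.0
t 29.15 tcp [390.53  41.03  88.31] stand [132.92 289.46  88.31] F [-2.97  1.9   1.8 ] w 29.357716340159406 30.003145337104797 yaw 14.922625757614462
tcp in block [-103.68    0.72   88.31]
n 26 of 141 tilt -46.811338417357256 org [-134.77    1.41] org-tcp [-31.08 -86.9 ] len 100.57404221045948 y [-25.05  26.36]
```

```bash
sed -i 's/r\[...,0\]>-40/r[...,0]>-12/;s/max(zmin,4)/max(zmin,7)/' bl.py; python3 -m jog '[[0.04,0,0,0,-0.7],[0.08,0,0,0,-0.7],[0.12,0,0,0,-0.7],[0.16,0,0,0,-0.7],[0.2,0,0,0,-0.7],[0.24,0,0,0,-0.7],[0.28,0,0,0,-0.7],[0.3,0,0,0,-0.7],[0.3,0,0,0,-0.7],[0.3,0,0,0,-0.7]]' |sed -n 4,7p
python3 bl.py
```

```text
contact_force: [-0.5, -0.3, -1.1]
gripper_width: 0.334
gripper_force: 30.0
t 30.35 tcp [433.92  52.51  87.98] stand [174.17 271.79  87.98] F [-0.62  0.07 -1.06] w 29.387927120205628 29.999607503414154 yaw 14.920147270458509
tcp in block [-58.81   0.63  87.98]
n 148 of 166 tilt 7.7955054029109965 org [-36.67   7.87] org-tcp [ 22.13 -80.1 ] len 100.71310864689484 y [-23.97  21.33]
```

```bash
python3 -m jog '[[0.02,0,0,0,-0.7],[0.04,0,0,0,-0.7],[0.06,0,0,0,-0.7],[0.08,0,0,0,-0.7],[0.1,0,0,0,-0.7],[0.11,0,0,0,-0.7],[0.11,0,0,0,-0.7],[0.11,0,0,0,-0.7],[0.11,0,0,0,-0.7],[0.11,0,0,0,-0.7]]' |sed -n 4,7p
python3 bl.py
```

```text
contact_force: [-1.4, -0.6, -1.3]
gripper_width: 0.337
gripper_force: 30.0
t 31.55 tcp [449.75  56.74  88.02] stand [189.25 265.38  88.02] F [-1.44  0.42 -1.28] w 29.681335743269926 29.999576210975647 yaw 14.919615831565448
tcp in block [-42.42   0.64  88.02]
n 178 of 187 tilt 0.131628721426502 org [-36.63   7.72] org-tcp [  5.79 -80.3 ] len 100.45339433525878 y [-23.96  22.73]
```

```bash
python3 -m jog '[[-0.05,0.004,-0.1,0,-0.7],[-0.05,0.004,-0.2,0,-0.7],[-0.05,0.004,-0.3,0,-0.7],[-0.05,0.004,-0.43,0,-0.7],[-0.05,0.004,-0.43,0,-0.7],[0.05,0.004,-0.43,0,-0.7],[0.15,0.004,-0.43,0,-0.7],[0.244,0.004,-0.43,0,-0.7],[0.244,0.004,-0.43,0,-0.7],[0.244,0.004,-0.43,0,-0.7]]' |sed -n 4,7p
python3 bl.py 50; python3 - <<'E'
from bl import *
d=np.load("side0.npy");a=cv2.imread("pics/side0.png")
hsv=cv2.cvtColor(a,cv2.COLOR_BGR2HSV)
sub=np.zeros(a.shape[:2],bool);sub[165:210,265:315]=1
L=(cloud("side",d)-B)@SB
k=sub&(L[...,2]>38.5)&(L[...,2]<47)&(abs(L[...,0])<50)&(abs(L[...,1])<70)
P=np.array([SB.T@(onz("side",u,v,42)-B) for v,u in np.argwhere(k)])[:,:2].astype(np.float32)
print(len(P),cv2.minAreaRect(P),np.median(L[k][:,2]))
g=a.max(2);k2=sub&k
vv,uu=np.where(sub&(g<95)&(hsv[...,1]>40))
Q=np.array([SB.T@(onz("side",u,v,40)-B) for v,u in zip(vv,uu)])[:,:2];m=(abs(Q)<[15,32]).all(1);print("dark",m.sum(),Q[m].mean(0),Q[m].min(0),Q[m].max(0))
E
```

```text
contact_force: [-0.4, 0.5, -0.2]
gripper_width: 0.332
gripper_force: 30.0
t 32.75 tcp [485.17  65.67 151.66] stand [222.67 250.61 151.66] F [ 0.01  0.61 -0.22] w 29.24564951916733 29.99941259622574 yaw 14.928454325647634
tcp in block [ -5.89   0.14 151.66]
n 198 of 222 tilt 2.182690798679796 org [ 3.01 69.39] org-tcp [  8.9  -82.27] len 103.77522949934618 y [-24.73  23.52]
437 ((-1.0544815063476562, -1.0607452392578125), (116.39244079589844, 74.38717651367188), 89.5515365600586) 42.321123584380864
dark 1 [2.62516728 3.53520253] [2.62516728 3.53520253] [2.62516728 3.53520253]
```

```bash
python3 -m jog '[[-0.007,0,0.05,0,-0.7],[-0.007,0,0.1,0,-0.7],[-0.007,0,0.14,0,-0.7],[-0.007,0,0.16,0,-0.7],[-0.007,0,0.17,0,-0.7],[-0.007,0,0.18,0,-0.7],[-0.007,0,0.19,0,-0.7],[-0.007,0,0.2,0,-0.7],[-0.007,0,0.21,0,-0.7],[-0.007,0,0.22,0,-0.7]]' |sed -n 4p
python3 bl.py 48
```

```text
contact_force: [0.2, -0.8, -0.5]
t 33.95 tcp [484.47  65.37 119.55] stand [221.93 250.8  119.55] F [-0.33 -0.7  -0.49] w 29.854867341644177 29.999546706676483 yaw 14.919658731176327
tcp in block [ -6.64   0.03 119.55]
n 167 of 186 tilt 1.8441610932275394 org [ 2.04 48.44] org-tcp [  8.68 -71.11] len 91.449232170457 y [-24.9   20.76]
```

```bash
python3 -m jog '[[0,0,0.007,0,-0.7],[0,0,0.014,0,-0.7],[0,0,0.021,0,-0.7],[0,0,0.028,0,-0.7],[0,0,0.035,0,-0.7],[0,0,0.042,0,-0.7],[0,0,0.05,0,-0.7],[0,0,0.055,0,-0.7],[0,0,0.055,0,-0.7],[0,0,0.055,0,-0.7]]' |sed -n '2p;4p'
```

```text
ee_pos: [484.5, 65.3, 111.3]
contact_force: [0.4, 0.3, -0.1]
```

```bash
python3 -m jog '[[0,0,0.01,0,-0.7],[0,0,0.02,0,-0.7],[0,0,0.03,0,-0.7],[0,0,0.04,0,-0.7],[0,0,0.05,0,-0.7],[0,0,0.06,0,-0.7],[0,0,0.07,0,-0.7],[0,0,0.08,0,-0.7],[0,0,0.085,0,-0.7],[0,0,0.085,0,-0.7]]' |sed -n '2p;4p'
```

```text
ee_pos: [484.3, 65.3, 98.4]
contact_force: [0.5, 0.5, -1.0]
```

```bash
python3 -m jog '[[0,0,0.004,0,-0.7],[0,0,0.008,0,-0.7],[0,0,0.012,0,-0.7],[0,0,0.016,0,-0.7],[0,0,0.02,0,-0.7],[0,0,0.024,0,-0.7],[0,0,0.027,0,-0.7],[0,0,0.03,0,-0.7],[0,0,0.03,0,-0.7],[0,0,0.03,0,-0.7]]' |sed -n '2p;4p'
python3 -m jog '[[0,0,0.002,0,-0.7],[0,0,0.004,0,-0.7],[0,0,0.006,0,-0.7],[0,0,0.008,0,-0.7],[0,0,0.008,0,-0.7],[0,0,0.008,0,-0.7],[0,0,0.008,0,-0.7],[0,0,0.008,0,-0.7],[0,0,0.008,0,-0.7],[0,0,0.008,0,-0.7]]' |sed -n '2p;4p'
```

```text
ee_pos: [485.9, 65.6, 95.4]
contact_force: [-1.1, -0.3, 13.1]
ee_pos: [487.1, 65.8, 95.3]
contact_force: [-1.3, 1.0, 21.1]
```

```bash
python3 -m jog '[[0,0,-0.006,0,-0.7],[0,0,-0.012,0,-0.7],[0,0,-0.012,0,-0.5],[0,0,-0.012,0,-0.3],[0,0,-0.012,0,-0.2],[0,0,-0.012,0,0],[0,0,-0.012,0,0],[0,0,-0.012,0,0],[0,0,-0.012,0,0],[0,0,-0.012,0,0]]' |sed -n '2p;4,6p'
python3 - <<'E'
from bl import *
look(6,46)
s,d=read_camera("side");cv2.imwrite("pics/f.png",cv2.resize(s[90:230,230:350],(514,600),interpolation=cv2.INTER_CUBIC))
E
```

```text
ee_pos: [484.4, 65.3, 94.6]
contact_force: [-0.1, 0.9, 0.3]
gripper_width: 0.497
gripper_force: 0.0
t 39.15 tcp [484.41  65.34  94.63] stand [221.87 250.82  94.63] F [0.45 0.79 0.27] w 43.77232972257337 0.0 yaw 14.917883930173854
tcp in block [-6.71  0.02 94.63]
n 114 of 132 tilt 0.5973791652079448 org [ 2.66 45.94] org-tcp [  9.37 -48.69] len 69.70861433610652 y [-24.29  20.15]
```

View pics/f.png

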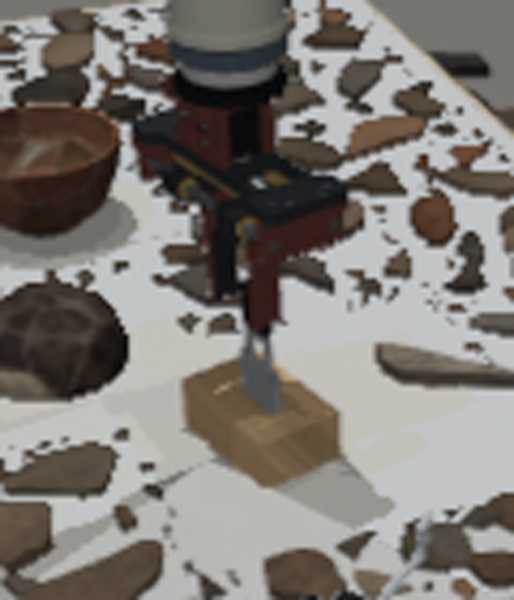

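The gauge stands upright in the slot at (262,380) in the crop, with the fingers open beside its tab. I'll retreat and check its height.

```bash
python3 -m jog '[[0,0,-0.05,0,0],[0,0,-0.1,0,0],[0,0,-0.2,0,0],[0,0,-0.3,0,0.2],[0,0,-0.5,0,0.2],[0,0,-0.7,0,0.2],[0,0,-0.7,0,0.2],[0,0,-0.7,0,0.2],[0,0,-0.7,0,0.2],[0,0,-0.7,0,0.2]]' |sed -n '2p;4,6p'
python3 - <<'E'
from bl import *
D=[]
for _ in range(6):
    s,d=read_camera("side");d=d.copy();d[d==0]=np.nan;D.append(d)
L=(cloud("side",np.nan_to_num(np.nanmedian(D,0)))-B)@SB
k=(abs(L[...,0])<25)&(abs(L[...,1])<30)&(L[...,2]>46)&(L[...,2]<160);q=L[k]
print(len(q),q.min(0),q.max(0))
c=q.mean(0);w=np.linalg.svd(q[:,[0,2]]-c[[0,2]],full_matrices=False)[2][0];print("tilt",np.degrees(np.arctan2(-w[0]*np.sign(w[1]),abs(w[1]))))
for z in(55,75,95,115,125): m=abs(q[:,2]-z)<6;print(z,m.sum(),np.median(q[m],0))
print("top z",np.sort(q[:,2])[-8:])
E
```

```text
ee_pos: [483.6, 65.3, 198.7]
contact_force: [-0.5, 0.3, -0.7]
gripper_width: 0.603
gripper_force: 0.0
196 [ -3.65500405 -25.43578179  47.01933048] [ 14.11816114  21.53362717 136.02489333]
tilt 0.5240848558821765
55 31 [-0.29423017 -7.78098552 55.06672364]
75 29 [ 0.28278852 -5.94068607 74.06379002]
95 16 [-0.22576675 -6.7287024  95.62146111]
115 25 [ -2.0817359  -11.72005593 114.70234283]
125 24 [ -2.4997854   -6.42777013 124.49456274]
top z [135.18596635 135.37171403 135.64418976 135.66161747 135.84302931
 135.89319869 135.91903724 136.02489333]
```

Tab top is at 135.5 mm, against 135 mm expected with the gauge fully home. It is upright and centred, so I'm handing in.

```bash
python3 -c "
from cell import close_job
print(close_job())"
```

```text
the job is handed in; nothing more can be done
None
```

The gauge is off the hook and stands upright in the block's slot: tab top at 135.5 mm (135 expected when fully home), tilt about 0.5°, gripper open and clear. The job is handed in at about 40 s, and no verdict came back.

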